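# Calibrate the silversmith's scale

## Robot

A 6-joint arm with a two-finger parallel gripper is mounted at the origin on the work surface. World frame = base frame: x ahead of the robot, y to its left, z up, the work surface at z = 0. Lengths are in mm, angles in rad, forces in N, time in s.
With the tool pointing down it reaches from about 300 to 775 mm from the base axis. Payload 14.6 kg.
Tool frame: the origin (TCP) lies on the centre line of the jaws, within the pads' length; the fingertips stand ahead of it and the grasp point (between the pads) is the TCP (manip.tip_reach is the z of the fingertips in the tool frame, in mm); z points along the fingers, y is the direction in which the jaws open and shut (so a half turn about z gives the same grasp; the last joint's range is limited). The gripper opens to 94 mm and grips with 3 to 60 N. Pads are 16 mm wide; open, the fingers measure 119 mm over their backs; the gripper's body (75 mm by 177 mm) begins 78 mm behind the grasp point.
Start: joints at [1.269, 0.3, 1.521, -0, 1.321, -0.067], TCP at [127.955, 534.899, 224.446] pointing down, gripper open.
Joint ranges: [-3.03, 3.03], [-0.79, 2.21], [0.23, 2.52], [-1.04, 4.18], [0, 3.07], [-2.55, 2.55]. Speed limits (rad/s): [2.22, 2.22, 2.57, 3.14, 3.14, 3.14].

## Interface

Orientations are given as [roll, pitch, yaw] about the fixed x, y, z axes, in that order (R = Rz(yaw) Ry(pitch) Rx(roll)).
In Python, from cell import manip, camera, search_frame, masks_of, tip_of gives the robot as it stands.
- The arm moves only by the tool send_rows, never from a script. Its argument "plan" is a list of rows, each an object with "travel": the shift along the tool's x, y, z in mm, a list of three; "delta_rot": the turn, a rotation vector about the tool's x, y, z in degrees, a list of three; "fingers": the gripper's target within -1 to 1 (shut at 1, half-way at 0, fully open at -1). In form: [{"travel": [dx, dy, dz], "delta_rot": [wx, wy, wz], "fingers": fingers}, ...]. A call has 1 to 20 rows; each row shifts and turns the commanded pose from where the row before left it, along the tool's axes as they then stand; what a row does not reach is not made up. A row lasts 1/8 s, in which the tool goes at most 62.5 mm and 10.7 degrees, less where a joint would pass 70% of its speed; a pose out of reach is approached as far as the arm can. A call is refused whole if a number of a shift passes 62.5 or a number of a turn 10.7, either way. A call with a gripper value outside its range is refused whole. The fingers move at their own pace and stop on an object; "grip_force" is the grip in N (left out, the last holds). Time passes only in rows, so rows that do not move let the fingers close. It gives the time, the measured TCP pose, the force and the opening at its end, in the units of the state.
- manip.read_state(): the state, without advancing time (a new reading comes with each control period).
- camera(name): name is "scene" or "top" or "wrist"; returns a dict with "color" (420x560x3 uint8, red, green, blue), "z_map" (420x560 float32, mm along the optical axis (not along the pixel's ray), 0 where there is no reading), "fov_y" (degrees; the focal length in pixels is half the picture's height over the tangent of half this angle, whatever the lens; pixels are square), "cx", "cy" (the principal point, pixels), "k1" (the pictures are not rectified: a ray, as slopes to the right and down, at radius r is drawn at 1 + k1 r^2 times it, then the intrinsics apply), "world_from_camera" (4x4, takes a point from camera to world coordinates); the wrist camera has in their place "tool_from_camera" (4x4, takes a point from camera to tool coordinates, whose origin is the TCP and whose axes are the flange's). Camera axes: x right, y up, looking along -z (the intrinsics and any distortion apply to the point x, -y, -z); pixel columns grow to the right and rows downward; lengths in mm; the calibration is good to about 2 mm. A picture is of the moment at which its call begins: read the wrist's pose just before it.
- manip.sign_off(): hands the job in, once; it reports no verdict.
Trained networks look in the newest picture that a camera, given by its name, has taken for a name from the list of things; names that differ only in an ending like _2 or _b are one class to them, and where a whole thing is asked for, a point or a joint stands for the part that bears it (a point fixed in the world has none). Each returns a list of dicts, best first, with "confidence" (0 to 1); they miss things now and then, are a little off and sometimes report something else, mostly with a low value. They report only what shows in the picture. A call takes as long as a camera call. They do not tell look-alikes from the thing itself.
- search_frame(name, camera): "at" ([x, y, z] in mm, in the coordinates of the camera as it stood for that picture, good to about 4 mm: the middle of the surface that is visible of it).
- masks_of(name, camera): "region" (420x560 bool, what is visible of it).
- tip_of(name, camera): "at" ([x, y, z] in mm, in the coordinates of the camera as it stood for that picture, good to about 4 mm: a listed point, or the origin of a listed thing).
The state is a dict: "clock": time; "joints": joint angles; "qd": joint speeds; "effort": joint torques, N m; "eef_pos": TCP position; "eef_rot": TCP orientation; "wrist_force": force on the tool from outside, world axes, zero at the start; "moment": the same for the moment, N m; "finger_gap": finger opening in mm.
Only numpy, scipy, OpenCV 4.12 (cv2) and the standard library are available. Lean on these libraries where they do the work, as an engineer would, in place of code of your own. Each camera call takes 0.05 s, during which the arm holds its last target. There are 200 camera calls.

## Task

Span-calibrate the bench scale: set the largest of the three brass weights upright on the middle of the weighing pan and let go of it. Then, with the pin punch from the wooden rack (the round one with the thin lower end), reach through the small round hole in the top of the scale and push the calibration button inside well down; the job finishes while you are still gripping the punch and holding the button down, with the weight standing free on the pan. Never press the button while the weight is not on the pan, set the weight down rather than dropping it, and leave the other two weights and the other two punches where they are.

Things in the scene. Friction and masses are not known exactly. Their poses are not given: they have to be found in the camera images.
- scale: White and grey electronic bench scale, 260 mm deep (its x) by 190 mm wide (its y), fixed to the bench. Origin: centre of its underside, on the bench; z up. Its sloped display and keys are at the -x end. The flat deck (x from -50 to 130 mm) is 60 mm above the bench. The pan is centred at x=50, y=0 mm; the calibration hole is at x=-28, y=-68 mm, with nothing else standing on the deck within 30 mm of it.
- pan_top (a point): Centre of the top face of the round steel weighing pan, 80 mm across, flat, 78 mm above the bench, raised 18 mm over the scale's deck. Fixed (does not sink). z up.
- cal_hole (a point): Centre of the mouth of the calibration hole, on the deck, 60 mm above the bench: a round vertical hole 13 mm across with a plain edge that does not guide the tool, 20 mm deep. The only hole in the deck (the green disc at the far corner is a spirit level). z up.
- cal_top (a point): Centre of the top face of the round dark calibration button (10.6 mm across) down inside the hole; unpressed it lies 12 mm below the deck. It moves with the button.
- cal (a joint): Calibration button: 0 = up, grows as it is pushed down, 0.005 m = at its stop. It switches at 0.003 m. It is sprung: starts to move at 2 N, 3.8 N at 0.003 m, 5 N at its stop; springs back when let go.
- w200: The largest brass weight (200 g): a plain cylinder 30 mm across and 30 mm high with a waisted knob (19 mm across) on top, 45 mm high in all. Stands upright on the weight board. Origin: centre of its underside; z up through the knob.
- w100: Middle brass weight, same shape: 24 mm across, 36 mm high in all. Leave alone. Origin: centre of its underside.
- w50: Smallest brass weight, same shape: 19 mm across, 28.5 mm high in all. Leave alone. Origin: centre of its underside.
- board: Flat dark wooden board with grey felt, 215 (x) by 80 (y) by 8 mm high, fixed to the bench, on which the three weights stand in a row along its x, 70 mm apart, in any order. Origin: centre of its underside.
- rack: Wooden punch rack, 180 (x) by 62 (y) mm, 78 mm high, fixed to the bench: a foot board and a 30 mm thick top board with three 13.5 mm holes in a row along its x, 58 mm apart. Three punches stand in the holes on the foot board (12 mm above the bench), in any order. Origin: centre of its underside; z up.
- punch: Steel pin punch, 130 mm long, about 90 g: a thin round pin 5 mm across and 38 mm long with a blunt flat end, then a plain round body 12 mm across and 92 mm long with a knurled band and a flat round head. Stands pin down in the rack, 64 mm of its body showing above the top board; it must be lifted straight up 70 mm to clear it. Origin: centre of the pin's blunt end (the lower tip); z runs from there along the punch to its head.
- chaser: Square steel punch, 8.5 by 8.5 mm, 110 mm long, plain square top; stands in the rack. Leave alone. Origin: centre of its lower end.
- domer: Doming punch: 12 mm round shank with a 24 mm ball on top, 113 mm long; stands in the rack. Leave alone. Origin: centre of its lower end.
There are look-alikes about, which are no part of the job. Leave any pink or white look-alike of the w200 alone.

How it is judged (in metres and radians):
On the way, in this order (a step that is already met when the one before it is completed fails the run):
1. the largest weight stands on the middle of the pan, released (distance between w200 and pan_top below 0.015 m and angle between w200's own z axis and vertical below 0.1 rad and contact force between w200 and the arm below 0.1 N and contact force between w200 and the fingers below 0.1 N and linear speed of w200 below 0.03 m/s), for 0.3 s.
2. the punch, held by the robot, has pushed the button down (value of joint cal above 0.003 m and distance between punch and cal_top below 0.007 m and contact force between punch and the fingers above 1 N), for 0.3 s.
At the end, for the whole second after the job is handed in: The robot is still gripping the pin punch, whose tip is in the hole, on the calibration button (within 7 mm of its centre), holding it at least 3 mm down; the largest weight stands upright and still on the pan, its centre within 15 mm of the pan's centre, touched by nothing but the pan (all of step 1 and all of step 2 and contact force between w200 and punch below 0.1 N); the arm keeps its last pose, push and grip.
It fails at once if the button is pressed while the largest weight is not on the pan (value of joint cal above 0.002 m and distance between w200 and pan_top above 0.03 m).
It fails at once if the weight is dropped from more than about 12 mm (linear speed of w200 above 0.5 m/s and contact force between w200 and the fingers below 0.05 N).
It fails at once if one of the other weights is moved by more than 30 mm or knocked over (distance of any of w100, w50 from where it was at the start of the episode above 0.03 m or angle between any of w100, w50's own z axis and vertical above 0.5 rad).
It fails at once if one of the other punches is moved by more than 30 mm (distance of any of chaser, domer from where it was at the start of the episode above 0.03 m).
It also fails if it takes over 62 s, if anything falls off the work surface, if the arm or the gripper's body presses on something with over 40 N, if the wrist force passes 120 N, or if a joint passes its speed limit or range.

## Working session

There is one attempt and no reset: what is moved stays moved. The work goes in short steps, Python scripts to look and compute and a tool call to move; the robot and the scene stay as the last step left them, time stands still between calls to the robot, and variables do not carry over. Pictures are saved under pics/ and viewed, about 8 in all and at most 12, crops included, and the job is handed in when it is done.

Besides the shell and the picture viewer there is one more tool, called after "Call:" in YAML: its name, and indented under it one key for each argument. send_rows: Moves the arm, as the interface text tells. Its arguments: {"type":"object","properties":{"plan":{"type":"array"},"grip_force":{"type":"number"}},"required":["plan"]}

```bash
ls; mkdir -p pics; cat > h.py <<'E'
import numpy as np, cv2
from scipy.spatial.transform import Rotation as R
from cell import manip, camera, search_frame, masks_of, tip_of
def tw(s): 
    T=np.eye(4);T[:3,:3]=R.from_euler('xyz',s['eef_rot']).as_matrix();T[:3,3]=s['eef_pos'];return T
def shot(n):
    s=manip.read_state();c=camera(n)
    c['T']=c['world_from_camera'] if 'world_from_camera' in c else tw(s)@np.array(c['tool_from_camera'])
    c['T']=np.array(c['T']);c['f']=210/np.tan(np.radians(c['fov_y'])/2);return c
def W(c,p): return (c['T']@np.r_[p,1])[:3]
def ray(c,u,v):
    K=np.array([[c['f'],0,c['cx']],[0,c['f'],c['cy']],[0,0,1.]])
    x,y=cv2.undistortPoints(np.array([[[u,v]]],float),K,np.array([c['k1'],0,0,0,0.]))[0,0]
    return np.array([x,-y,-1.])
def px(c,u,v): # world from depth
    return W(c,ray(c,u,v)*c['z_map'][int(v),int(u)])
def onplane(c,u,v,z):
    d=c['T'][:3,:3]@ray(c,u,v);o=c['T'][:3,3];return o+d*(z-o[2])/d[2]
def pix(c,P):
    p=np.linalg.inv(c['T'])@np.r_[P,1];x,y=p[0]/-p[2],-p[1]/-p[2];k=1+c['k1']*(x*x+y*y)
    return c['f']*x*k+c['cx'],c['f']*y*k+c['cy']
def save(c,n): cv2.imwrite('pics/'+n,c['color'][...,::-1])
E
cat > a.py <<'E'
from h import *
np.set_printoptions(precision=1,suppress=True)
ims=[]
print(manip.read_state(),getattr(manip,'tip_reach',None))
for n in ['scene','top']:
    c=shot(n);ims.append(c['color']);print(n,c['fov_y'],c['k1'],c['T'][:3].tolist())
    save(c,n+'0.png')
    for t in ['w200','w100','w50','punch','chaser','domer','scale','rack','board']:
        for d in search_frame(t,n)[:4]:
            p=W(c,d['at']);print(n,t,round(d['confidence'],2),p,np.round(pix(c,p)))
    for t in ['pan_top','cal_hole','cal_top','w200','punch','scale','rack','board']:
        for d in tip_of(t,n)[:3]:
            p=W(c,d['at']);print(n,'TIP',t,round(d['confidence'],2),p,np.round(pix(c,p)))
E
python3 a.py
```

```text
pics
{'clock': 0.0, 'joints': array([ 1.3,  0.3,  1.5, -0. ,  1.3, -0.1]), 'qd': array([-0.,  0.,  0., -0.,  0.,  0.]), 'effort': array([  0. , -53.2, -35.3,   0.1,   0. ,  -0. ]), 'eef_pos': array([127.9, 534.7, 223.9]), 'eef_rot': array([-3.1, -0. ,  2.9]), 'wrist_force': array([0.5, 0. , 0.1]), 'moment': array([ 0.,  0., -0.]), 'finger_gap': 93.83199352666082} 19.0
scene 53.26839934338371 -0.09852834417884568 [[-0.38406382075764445, -0.4958352399951281, 0.778872516118019, 1106.0755088885576], [0.9232904974703096, -0.20127285417950785, 0.32714506790025605, 265.8901898997937], [-0.005444158894497426, 0.8447701775923487, 0.53510158678939, 506.18621612559764]]
scene w200 0.86 [466.3 198.9  28.8] [382. 244.]
scene w200 0.85 [359.7 275.7  26.2] [429. 224.]
scene w200 0.61 [377.8 166.7  27.3] [375. 217.]
scene w200 0.6 [587.9 319.9  27.2] [442. 306.]
scene w100 0.86 [466.3 198.9  28.8] [382. 244.]
scene w100 0.85 [359.7 275.7  26.2] [429. 224.]
scene w100 0.61 [377.8 166.7  27.3] [375. 217.]
scene w100 0.6 [587.9 319.9  27.2] [442. 306.]
scene w50 0.86 [466.3 198.9  28.8] [382. 244.]
sce
[... 1918 characters left out ...]
le 0.24 [ 438.3 -305.3  125.4] [465. 251.]
top rack 0.62 [ 489.7 -281.    77.4] [443. 226.]
top rack 0.25 [645.7  -4.2  78.7] [300. 138.]
top board 0.88 [500.7 301.6   4.6] [144. 209.]
top TIP pan_top 0.84 [646.1  -3.1  80. ] [299. 137.]
top TIP pan_top 0.27 [571.  324.9   6.3] [137. 175.]
top TIP cal_hole 0.57 [567.4 -71.1  62. ] [332. 181.]
top TIP w200 0.7 [573.3 325.7   1.7] [137. 174.]
top TIP w200 0.59 [369.  161.1   0. ] [207. 279.]
top TIP w200 0.58 [443.  275.3   8.3] [153. 238.]
top TIP punch 0.54 [ 551.6 -289.9   12.7] [436. 202.]
top TIP punch 0.41 [594.7   1.1   4.2] [294. 174.]
top TIP scale 0.83 [593.4   1.3   3. ] [294. 174.]
top TIP board 0.56 [503.9 300.7  -4.4] [146. 209.]
```

View pics/top0.png

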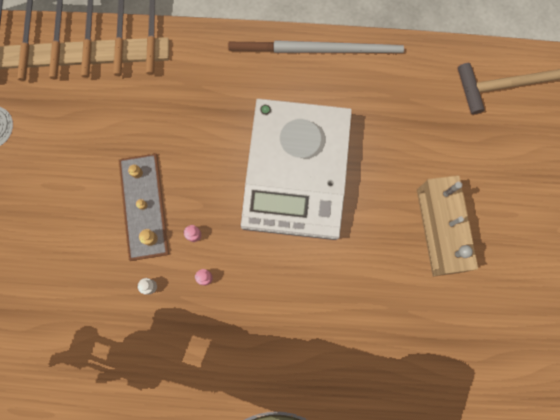

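View pics/scene0.png

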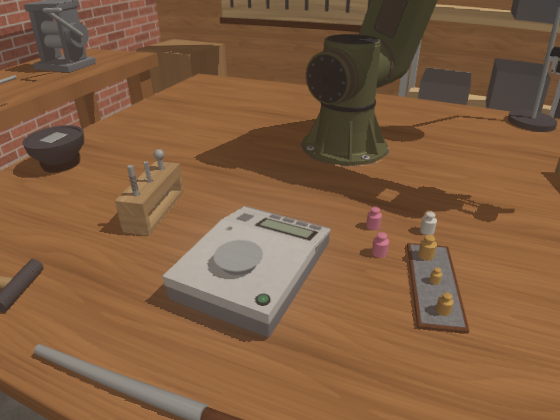

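Brass candidates in the top view: (134,170), (141,204) and (147,237). The last looks biggest, so it is the w200 at about (442,272). The pink look-alikes are at (192,232) and (204,277), and the white one at (146,286). In the rack, the domer's ball is at (465,251); the punch and chaser are at (452,187) and (458,221), to be told apart close up. Next I move the wrist camera over the w200.

```bash
cat > plan.py <<'E'
from h import *
import sys
def go(x,y,z,yaw,n,s=None):
    "print n equal rows from the measured pose to tool-down pose (mm, deg), in tool axes"
    s=s or manip.read_state();T=tw(s)
    G=R.from_euler('xyz',[np.pi,0,np.radians(yaw)])
    rv=(R.from_matrix(T[:3,:3]).inv()*G).as_rotvec()
    p=T[:3,3];Q=R.from_matrix(T[:3,:3]);d=(np.array([x,y,z])-p)/n;rr=rv/n
    print('pose',np.round(p,1),'yaw',round(np.degrees(s['eef_rot'][2]),1),'clock',s['clock'],'gap',round(s['finger_gap'],1))
    for i in range(n):
        print('%d'%i,np.round(Q.inv().apply(d),1).tolist(),np.round(np.degrees(rr),1).tolist()); Q=Q*R.from_rotvec(rr)
if __name__=='__main__': go(*map(float,sys.argv[1:5]),int(sys.argv[5]))
E
python3 - <<'E'
from h import *
c=shot('wrist');print(np.round(c['tool_from_camera'],3).tolist(),c['fov_y'],c['k1'])
c=shot('top')
for d in masks_of('w200','top'): 
    m=d['region'];v,u=np.nonzero(m);print(m.sum(),u.mean(),v.mean(),c['color'][m].mean(0))
E
python3 plan.py 430 265 190 200 10
```

```text
[[-0.0, 0.961, 0.277, 80.93], [1.0, 0.0, 0.0, 0.146], [0.0, 0.277, -0.961, -159.628], [0.0, 0.0, 0.0, 1.0]] 63.16094965340108 -0.004662021633285978
230 148.25652173913045 236.82608695652175 [170.76956522 140.          91.16086957]
144 135.1875 171.52083333333334 [159.99305556 130.02777778  85.38194444]
236 146.89406779661016 285.91101694915255 [182.55932203 174.33474576 162.54661017]
221 192.02262443438914 232.98190045248867 [189.13574661 129.35746606 137.760181  ]
219 203.0365296803653 276.2922374429224 [193.30593607 131.9543379  139.84018265]
pose [128.  534.9 224.5] yaw 166.5 clock 1.95 gap 93.8
0 [-35.7, -19.2, 3.4] [0.0, 0.0, -3.3]
1 [-34.5, -21.3, 3.4] [0.0, 0.0, -3.3]
2 [-33.2, -23.2, 3.4] [0.0, 0.0, -3.3]
3 [-31.8, -25.1, 3.4] [0.0, 0.0, -3.3]
4 [-30.2, -27.0, 3.4] [0.0, 0.0, -3.3]
5 [-28.6, -28.7, 3.4] [0.0, 0.0, -3.3]
6 [-26.9, -30.3, 3.4] [0.0, 0.0, -3.3]
7 [-25.1, -31.8, 3.4] [0.0, 0.0, -3.3]
8 [-23.2, -33.2, 3.4] [0.0, 0.0, -3.3]
9 [-21.2, -34.5, 3.4] [0.0, 0.0, -3.3]
```

Call:
send_rows:
  plan:
    - {"travel": [-36,-19,3],"delta_rot": [0,0,-3.3],"fingers": -0.3}
    - {"travel": [-35,-21,3],"delta_rot": [0,0,-3.3],"fingers": -0.3}
    - {"travel": [-33,-23,4],"delta_rot": [0,0,-3.3],"fingers": -0.3}
    - {"travel": [-32,-25,3],"delta_rot": [0,0,-3.3],"fingers": -0.3}
    - {"travel": [-30,-27,4],"delta_rot": [0,0,-3.3],"fingers": -0.3}
    - {"travel": [-28,-29,3],"delta_rot": [0,0,-3.4],"fingers": -0.3}
    - {"travel": [-27,-30,4],"delta_rot": [0,0,-3.4],"fingers": -0.3}
    - {"travel": [-25,-32,3],"delta_rot": [0,0,-3.4],"fingers": -0.3}
    - {"travel": [-23,-33,3],"delta_rot": [0,0,-3.4],"fingers": -0.3}
    - {"travel": [-21,-35,3],"delta_rot": [0,0,-3.4],"fingers": -0.3}
    - {"travel": [0,0,0],"delta_rot": [0,0,0],"fingers": -0.3}

```text
clock: 3.32
eef_pos: [430.7, 263.0, 191.2]
eef_rot: [-3.141, -0.0, -2.794]
wrist_force: [-0.5, 0.7, -0.1]
finger_gap: 61.2
```

```bash
python3 - <<'E'
from h import *
np.set_printoptions(precision=1,suppress=True)
c=shot('wrist')
im=c['color'].copy()
for d in masks_of('w200','wrist'):
    m=d['region'];v,u=np.nonzero(m)
    print(round(d['confidence'],2),m.sum(),u.min(),u.max(),v.min(),v.max(),c['color'][m].mean(0))
    # top of knob: highest depth pts
    P=np.array([px(c,a,b) for a,b in zip(u[::3],v[::3]) if c['z_map'][b,a]>0])
    zt=np.percentile(P[:,2],98); k=P[P[:,2]>zt-3]; print('   top z',zt,'top centre',(k.min(0)+k.max(0))/2, k.mean(0), 'n',len(k))
for d in tip_of('w200','wrist'): print('tip',round(d['confidence'],2),W(c,d['at']))
cv2.imwrite('pics/w1.png',im[...,::-1])
E
python3 plan.py 442 272 100 200 3
```

```text
0.93 887 301 334 104 137 [219.7 215.4 201.6]
   top z 44.721401977122675 top centre [346.6 272.8  43.5] [346.6 272.8  43.2] n 117
0.78 1009 181 217 88 121 [226.6 154.6 168.5]
   top z 44.56232094216696 top centre [371.  164.2  43.7] [371.3 164.3  43.2] n 124
0.71 896 275 305 198 233 [199.1 166.6 100.1]
   top z 52.445217225071374 top centre [441.  280.   51.6] [440.6 279.8  51.2] n 101
0.69 942 187 222 182 216 [185.  118.7 129. ]
   top z 44.729715930036434 top centre [455.1 194.6  43.8] [454.9 194.7  43.3] n 104
0.65 349 279 296 266 289 [189.7 157.6  96.6]
   top z 36.060077112633465 top centre [507.4 302.2  35.1] [507.1 302.3  35.1] n 30
0.56 545 272 295 320 345 [157.2 128.6  79.3]
   top z 281.06286765352826 top centre [403.8 255.  281. ] [403.9 255.1 281.1] n 7
tip 0.98 [573.2 324.4   9.4]
tip 0.93 [373.3 160.6   0.2]
tip 0.81 [353.2 275.5   0.3]
tip 0.74 [506.  298.7   3.7]
tip 0.64 [454.8 194.6  -1. ]
pose [429.1 264.9 191.5] yaw -160.0 clock 3.475 gap 61.1
0 [-4.9, 0.7, 30.5] [0.0, -0.0, 0.0]
1 [-4.9, 0.7, 30.5] [0.0, -0.0, 0.0]
2 [-4.9, 0.7, 30.5] [0.0, -0.0, 0.0]
```

View pics/w1.png

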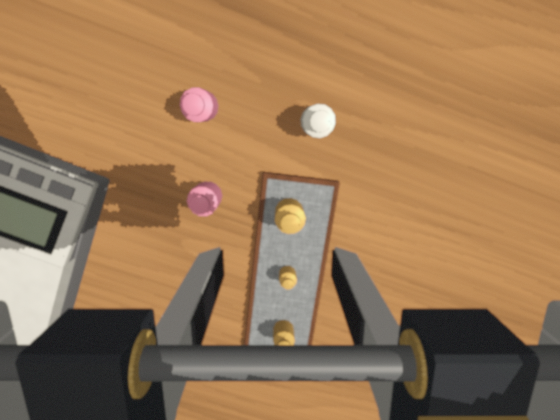

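The largest weight is the brass one at pixel (291,215). Its measured top is at z=52.4, which matches 8+45 mm. White is at (318,120), pink at (198,103) and (203,199), w50 at (288,278) and w100 at (284,333). I'll come down over it and look once more.

Call:
send_rows:
  plan:
    - {"travel": [-5,-3,30],"delta_rot": [0,0,0],"fingers": -0.3}
    - {"travel": [-5,-3,30],"delta_rot": [0,0,0],"fingers": -0.3}
    - {"travel": [-5,-2,31],"delta_rot": [0,0,0],"fingers": -0.3}
    - {"travel": [0,0,0],"delta_rot": [0,0,0],"fingers": -0.3}
    - {"travel": [0,0,0],"delta_rot": [0,0,0],"fingers": -0.3}

```text
clock: 4.1
eef_pos: [446.3, 262.8, 101.8]
eef_rot: [3.141, 0.001, -2.791]
wrist_force: [-0.2, 0.1, -0.1]
finger_gap: 60.9
```

```bash
python3 - <<'E'
from h import *
np.set_printoptions(precision=1,suppress=True)
c=shot('wrist');save(c,'w2.png')
for d in masks_of('w200','wrist'):
    m=d['region'];v,u=np.nonzero(m)
    P=np.array([px(c,a,b) for a,b in zip(u[::2],v[::2]) if c['z_map'][b,a]>0])
    for lo,hi in ((47,60),(33,41)):
        k=P[(P[:,2]>lo)&(P[:,2]<hi)]
        if len(k): print(round(d['confidence'],2),m.sum(),u.mean(),v.mean(),lo,len(k),(k.min(0)+k.max(0))/2,k.max(0)-k.min(0))
E
python3 plan.py 441 278 32 200 3
```

```text
0.89 1856 342.72683189655174 99.76239224137932 33 11 [349.8 270.3  39.3] [12.3 13.4  3.2]
0.73 1761 301.4474730266894 230.9375354911982 47 311 [440.6 279.7  50.3] [18.3 18.8  6.5]
0.73 1761 301.4474730266894 230.9375354911982 33 373 [440.9 279.5  36.9] [29.3 29.   7.7]
0.69 2153 175.6460752438458 77.04551788202508 33 22 [371.4 170.   39. ] [17.   6.8  3.9]
0.65 660 297.4 311.2181818181818 33 85 [507.3 302.3  34.8] [11.4 11.7  3.5]
0.64 694 291.85158501440924 394.13544668587895 33 63 [571.6 321.7  37. ] [17.6 15.   7.9]
0.57 1779 185.3991006183249 207.13884204609332 33 18 [450.7 195.5  39.3] [ 9.9 16.1  3.1]
pose [446.5 262.7 101.9] yaw -159.9 clock 4.2 gap 60.9
0 [0.0, 5.4, 23.3] [0.0, 0.0, 0.0]
1 [0.0, 5.4, 23.3] [0.0, 0.0, 0.0]
2 [0.0, 5.4, 23.3] [0.0, 0.0, 0.0]
```

View pics/w2.png

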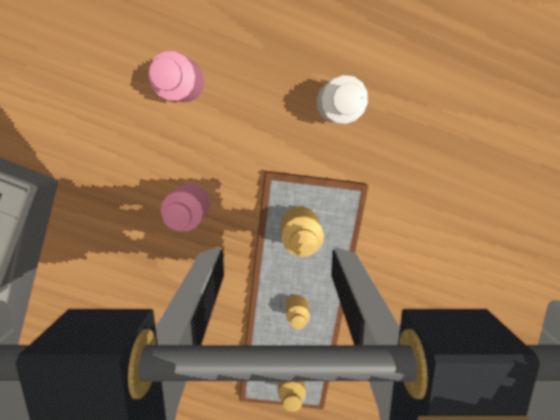

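Call:
send_rows:
  plan:
    - {"travel": [0,9,5],"delta_rot": [0,0,0],"fingers": -0.3}
    - {"travel": [0,9,15],"delta_rot": [0,0,0],"fingers": -0.3}
    - {"travel": [0,0,25],"delta_rot": [0,0,0],"fingers": -0.3}
    - {"travel": [0,0,25],"delta_rot": [0,0,0],"fingers": -0.3}
    - {"travel": [0,0,0],"delta_rot": [0,0,0],"fingers": -0.3}
    - {"travel": [0,0,0],"delta_rot": [0,0,0],"fingers": -0.3}

```text
clock: 4.95
eef_pos: [439.7, 279.2, 29.8]
eef_rot: [-3.141, -0.001, -2.791]
wrist_force: [0.6, -0.7, -0.2]
finger_gap: 61.1
```

Call:
send_rows:
  plan:
    - {"travel": [0,0,-1],"delta_rot": [0,0,0],"fingers": 1}
    - {"travel": [0,0,0],"delta_rot": [0,0,0],"fingers": 1}
    - {"travel": [0,0,0],"delta_rot": [0,0,0],"fingers": 1}
    - {"travel": [0,0,0],"delta_rot": [0,0,0],"fingers": 1}
    - {"travel": [0,0,0],"delta_rot": [0,0,0],"fingers": 1}
    - {"travel": [0,0,0],"delta_rot": [0,0,0],"fingers": 1}
  grip_force: 15

```text
clock: 5.7
eef_pos: [440.2, 279.0, 31.5]
eef_rot: [3.142, 0.0, -2.792]
wrist_force: [0.1, -0.8, 1.3]
finger_gap: 29.1
```

```bash
python3 - <<'E'
from plan import *
s=dict(manip.read_state());s['eef_pos']=[440.2,279,151.5]
go(620,-3,160,180,9,s)
E
```

```text
pose [440.2 279.  151.5] yaw -160.0 clock 5.7 gap 29.1
0 [-8.0, -36.3, -0.9] [0.0, 0.0, 2.2]
1 [-9.4, -35.9, -0.9] [0.0, 0.0, 2.2]
2 [-10.8, -35.5, -0.9] [0.0, 0.0, 2.2]
3 [-12.2, -35.1, -0.9] [0.0, 0.0, 2.2]
4 [-13.6, -34.6, -0.9] [0.0, 0.0, 2.2]
5 [-14.9, -34.0, -0.9] [0.0, 0.0, 2.2]
6 [-16.2, -33.4, -0.9] [0.0, 0.0, 2.2]
7 [-17.5, -32.8, -0.9] [0.0, 0.0, 2.2]
8 [-18.7, -32.1, -0.9] [0.0, 0.0, 2.2]
```

Call:
send_rows:
  plan:
    - {"travel": [0,0,-20],"delta_rot": [0,0,0],"fingers": 1}
    - {"travel": [0,0,-50],"delta_rot": [0,0,0],"fingers": 1}
    - {"travel": [0,0,-50],"delta_rot": [0,0,0],"fingers": 1}
    - {"travel": [-8,-36,-1],"delta_rot": [0,0,2.2],"fingers": 1}
    - {"travel": [-9,-36,-1],"delta_rot": [0,0,2.2],"fingers": 1}
    - {"travel": [-11,-36,-1],"delta_rot": [0,0,2.2],"fingers": 1}
    - {"travel": [-12,-35,-1],"delta_rot": [0,0,2.2],"fingers": 1}
    - {"travel": [-14,-35,-1],"delta_rot": [0,0,2.2],"fingers": 1}
    - {"travel": [-15,-34,-1],"delta_rot": [0,0,2.2],"fingers": 1}
    - {"travel": [-16,-33,-1],"delta_rot": [0,0,2.2],"fingers": 1}
    - {"travel": [-17,-33,-1],"delta_rot": [0,0,2.2],"fingers": 1}
    - {"travel": [-19,-32,-1],"delta_rot": [0,0,2.2],"fingers": 1}
    - {"travel": [0,0,0],"delta_rot": [0,0,0],"fingers": 1}
    - {"travel": [0,0,0],"delta_rot": [0,0,0],"fingers": 1}

```text
clock: 7.45
eef_pos: [619.8, -2.5, 159.9]
eef_rot: [3.141, -0.001, -3.137]
wrist_force: [1.2, 0.9, -2.4]
finger_gap: 29.1
```

```bash
python3 - <<'E'
from h import *
np.set_printoptions(precision=1,suppress=True)
c=shot('wrist');save(c,'w3.png')
for t in ['pan_top','cal_hole','scale']:
    for d in tip_of(t,'wrist')[:2]: p=W(c,d['at']);print(t,round(d['confidence'],2),p,np.round(pix(c,p)))
# depth: pan-level points
vv,uu=np.mgrid[0:420:3,0:560:3];P=np.array([px(c,a,b) for a,b in zip(uu.ravel(),vv.ravel()) if c['z_map'][b,a]>0])
k=P[(P[:,2]>72)&(P[:,2]<84)&(np.hypot(P[:,0]-646,P[:,1]+3)<60)]
print('pan pts',len(k),np.median(k[:,2]) if len(k) else '')
dk=P[(P[:,2]>55)&(P[:,2]<65)];print('deck z',np.median(dk[:,2]))
if len(k)>20:
    from scipy.optimize import least_squares
    h=cv2.convexHull(k[:,:2].astype(np.float32))[:,0]
    print('circle',cv2.minEnclosingCircle(k[:,:2].astype(np.float32)))
E
python3 plan.py 646.5 -3 130 180 2
```

```text
cal_hole 0.56 [562.2 -68.1  53.6] [192. 146.]
scale 0.96 [597.5  -2.   -2.9] [278. 179.]
pan pts 331 77.49898200837816
deck z 59.32563566639544
circle ((644.7036743164062, -5.567493915557861), 39.66704559326172)
pose [620.   -2.1 160.5] yaw -179.7 clock 7.65 gap 29.1
0 [-13.3, -0.5, 15.3] [-0.0, -0.0, 0.2]
1 [-13.3, -0.5, 15.3] [-0.0, -0.0, 0.2]
```

View pics/w3.png

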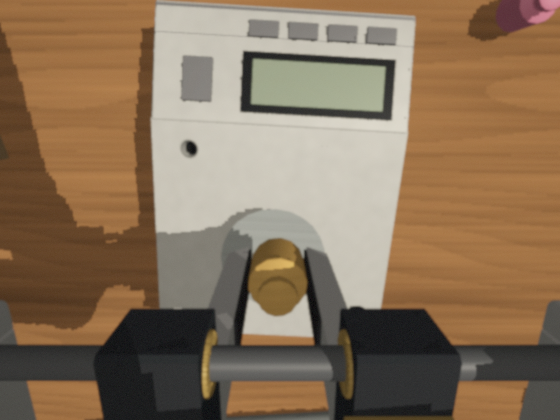

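Call:
send_rows:
  plan:
    - {"travel": [-13,-1,10],"delta_rot": [0,0,0],"fingers": 1}
    - {"travel": [-13,-1,20],"delta_rot": [0,0,0],"fingers": 1}
    - {"travel": [0,0,20],"delta_rot": [0,0,0],"fingers": 1}
    - {"travel": [0,0,5],"delta_rot": [0,0,0],"fingers": 1}
    - {"travel": [0,0,0],"delta_rot": [0,0,0],"fingers": 1}
    - {"travel": [0,0,0],"delta_rot": [0,0,0],"fingers": 1}

```text
clock: 8.4
eef_pos: [646.4, -4.7, 106.4]
eef_rot: [-3.141, 0.001, -3.137]
wrist_force: [0.6, 0.2, -1.4]
finger_gap: 29.2
```

```bash
python3 - <<'E'
from h import *
s=manip.read_state();print(s['eef_pos'],s['wrist_force'])
c=shot('wrist');save(c,'w4.png')
p=pix(c,[646,-4,78]);print(p)
E
```

```text
[646.44726007  -4.70360245 106.43704383] [ 0.5647813   0.15442179 -1.36475579]
(np.float64(278.17786973674384), np.float64(255.71018281685164))
```

Call:
send_rows:
  plan:
    - {"travel": [0,0,2],"delta_rot": [0,0,0],"fingers": 1}
    - {"travel": [0,0,1],"delta_rot": [0,0,0],"fingers": 1}
    - {"travel": [0,0,0],"delta_rot": [0,0,0],"fingers": 1}

```text
clock: 8.82
eef_pos: [646.2, -4.8, 102.4]
eef_rot: [-3.142, -0.0, -3.137]
wrist_force: [0.3, -0.3, -2.6]
finger_gap: 29.5
```

Call:
send_rows:
  plan:
    - {"travel": [0,0,0.7],"delta_rot": [0,0,0],"fingers": 1}
    - {"travel": [0,0,0.7],"delta_rot": [0,0,0],"fingers": 1}
    - {"travel": [0,0,0],"delta_rot": [0,0,0],"fingers": 1}

```text
clock: 9.2
eef_pos: [646.3, -4.7, 101.5]
eef_rot: [-3.142, 0.0, -3.137]
wrist_force: [-2.4, -0.3, 4.6]
finger_gap: 29.0
```

The wrist force went from -2.6 to +4.6 N at z=101.5, so the weight is standing on the pan. I'll release it and rise.

Call:
send_rows:
  plan:
    - {"travel": [0,0,-0.3],"delta_rot": [0,0,0],"fingers": -0.3}
    - {"travel": [0,0,0],"delta_rot": [0,0,0],"fingers": -0.3}
    - {"travel": [0,0,0],"delta_rot": [0,0,0],"fingers": -0.3}
    - {"travel": [0,0,0],"delta_rot": [0,0,0],"fingers": -0.3}
    - {"travel": [0,0,-10],"delta_rot": [0,0,0],"fingers": -0.3}
    - {"travel": [0,0,-40],"delta_rot": [0,0,0],"fingers": -0.3}
    - {"travel": [30,-20,-40],"delta_rot": [0,0,0],"fingers": -0.3}
    - {"travel": [0,0,0],"delta_rot": [0,0,0],"fingers": -0.3}
    - {"travel": [0,0,0],"delta_rot": [0,0,0],"fingers": -0.3}

```text
clock: 10.32
eef_pos: [616.3, -24.7, 191.2]
eef_rot: [3.141, -0.0, -3.137]
wrist_force: [0.4, -0.2, -1.1]
finger_gap: 60.9
```

```bash
python3 - <<'E'
from h import *
from scipy.optimize import least_squares
np.set_printoptions(precision=1,suppress=True)
c=shot('wrist');save(c,'w5.png')
vv,uu=np.mgrid[0:310:2,0:560:2];P=np.array([np.r_[px(c,a,b),a,b] for a,b in zip(uu.ravel(),vv.ravel()) if c['z_map'][b,a]>0])
r=np.hypot(P[:,0]-646,P[:,1]+4)
k=P[(P[:,2]>115)&(r<40)&(P[:,2]<127)];print('knob top',len(k),(k.min(0)+k.max(0))/2)
k=P[(P[:,2]>103)&(r<40)&(P[:,2]<110)];print('body top',len(k),(k.min(0)+k.max(0))/2)
for t in ['cal_hole','pan_top','w200','scale']:
    for d in tip_of(t,'wrist')[:2]: p=W(c,d['at']);print(t,round(d['confidence'],2),p,np.round(pix(c,p)))
# dark hole
g=cv2.cvtColor(c['color'],cv2.COLOR_RGB2GRAY);u,v=pix(c,[564,-69,60]);u,v=int(u),int(v)
w=g[v-25:v+25,u-25:u+25];m=(w<90).astype(np.uint8);n,l,st,ce=cv2.connectedComponentsWithStats(m)
for i in range(1,n):
    if st[i,4]>8:a,b=ce[i]+[u-25,v-25];bx=st[i];print('dark',st[i],a,b,onplane(c,a,b,60), 'box',onplane(c,u-25+bx[0],v-25+bx[1],60),onplane(c,u-25+bx[0]+bx[2],v-25+bx[1]+bx[3],60))
x=cv2.resize(c['color'][v-35:v+35,u-35:u+35],None,fx=5,fy=5,interpolation=cv2.INTER_CUBIC)
cv2.imwrite('pics/w5c.png',np.hstack([cv2.resize(c['color'],(467,350)),x])[...,::-1]);print(u,v)
E
python3 plan.py 530 -250 230 180 8
```

```text
knob top 128 [646.3  -4.7 119.3 304.  271. ]
body top 153 [646.3  -4.4 106.5 303.  263. ]
cal_hole 0.56 [561.3 -68.3  56.9] [226. 146.]
pan_top 0.68 [643.3  -6.1  81.8] [299. 248.]
w200 0.94 [456.1 193.3   0.8] [514.  27.]
w200 0.58 [648.1  -1.3  74. ] [304. 250.]
scale 0.77 [597.2  -3.8  -4.6] [297. 176.]
dark [ 21  18  11  12 100] 225.42000000000002 148.45 [562.7 -68.3  60. ] box [558.2 -72.7  60. ] [568.1 -63.8  60. ]
224 150
pose [616.3 -24.6 190.3] yaw -179.7 clock 10.575 gap 61.4
0 [10.9, -28.1, -4.9] [0.0, -0.0, 0.0]
1 [10.9, -28.1, -4.9] [0.0, -0.0, 0.0]
2 [10.9, -28.1, -4.9] [0.0, -0.0, 0.0]
3 [10.9, -28.1, -4.9] [0.0, -0.0, 0.0]
4 [10.9, -28.2, -5.0] [0.0, -0.0, 0.0]
5 [10.8, -28.2, -5.0] [0.0, -0.0, 0.0]
6 [10.8, -28.2, -5.0] [0.0, -0.0, 0.0]
7 [10.8, -28.2, -5.0] [0.0, -0.0, 0.0]
```

View pics/w5c.png

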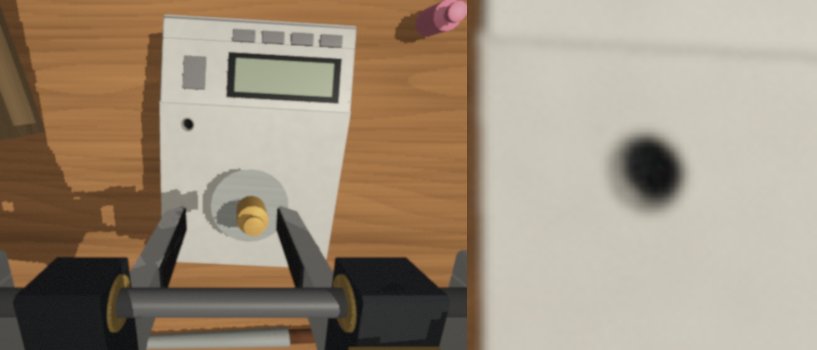

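The weight stands at (646.3,-4.5), 1 mm from the pan centre, and it's free. The crop puts the hole at about (563,-68.5), pixel (225,149). Next is the rack.

```bash
python3 plan.py 535 -285 230 189 8
```

```text
pose [616.3 -24.6 190.3] yaw -179.7 clock 10.575 gap 61.4
0 [10.3, -32.5, -4.9] [0.0, -0.0, -1.1]
1 [10.9, -32.3, -4.9] [0.0, -0.0, -1.1]
2 [11.5, -32.1, -4.9] [0.0, -0.0, -1.1]
3 [12.2, -31.9, -4.9] [0.0, -0.0, -1.1]
4 [12.8, -31.6, -5.0] [0.0, -0.0, -1.1]
5 [13.4, -31.4, -5.0] [0.0, -0.0, -1.1]
6 [14.0, -31.1, -5.0] [0.0, -0.0, -1.1]
7 [14.5, -30.8, -5.0] [0.0, -0.0, -1.1]
```

Call:
send_rows:
  plan:
    - {"travel": [10,-32,-5],"delta_rot": [0,0,-1.1],"fingers": -0.3}
    - {"travel": [11,-32,-5],"delta_rot": [0,0,-1.1],"fingers": -0.3}
    - {"travel": [12,-32,-5],"delta_rot": [0,0,-1.1],"fingers": -0.3}
    - {"travel": [12,-32,-5],"delta_rot": [0,0,-1.1],"fingers": -0.3}
    - {"travel": [13,-32,-5],"delta_rot": [0,0,-1.1],"fingers": -0.3}
    - {"travel": [13,-32,-5],"delta_rot": [0,0,-1.1],"fingers": -0.3}
    - {"travel": [14,-31,-5],"delta_rot": [0,0,-1.1],"fingers": -0.3}
    - {"travel": [14,-31,-5],"delta_rot": [0,0,-1.1],"fingers": -0.3}
    - {"travel": [0,0,0],"delta_rot": [0,0,0],"fingers": -0.3}
    - {"travel": [0,0,0],"delta_rot": [0,0,0],"fingers": -0.3}

```text
clock: 11.82
eef_pos: [535.9, -284.9, 230.8]
eef_rot: [3.141, -0.0, -2.984]
wrist_force: [-0.4, -0.2, 1.5]
finger_gap: 61.5
```

```bash
python3 - <<'E'
from h import *
np.set_printoptions(precision=1,suppress=True)
c=shot('wrist');save(c,'w6.png')
vv,uu=np.mgrid[0:320,0:560]
P=np.array([np.r_[px(c,a,b),a,b] for a,b in zip(uu.ravel(),vv.ravel()) if c['z_map'][b,a]>0])
k=P[(P[:,2]>92)&(P[:,2]<160)&(P[:,1]<-230)&(P[:,0]<640)]
# cluster by xy
import scipy.ndimage as nd
m=np.zeros((420,560));m[k[:,4].astype(int),k[:,3].astype(int)]=1
l,n=nd.label(m)
for i in range(1,n+1):
    q=k[l[k[:,4].astype(int),k[:,3].astype(int)]==i]
    if len(q)<15: continue
    zt=np.percentile(q[:,2],97);t=q[q[:,2]>zt-3];print(len(q),'top z',zt,'n',len(t),'ctr',((t.min(0)+t.max(0))/2),'size',(t.max(0)-t.min(0))[:2])
for t in ['punch','chaser','domer']:
    for d in search_frame(t,'wrist')[:2]: p=W(c,d['at']);print(t,round(d['confidence'],2),p,np.round(pix(c,p)))
E
python3 plan.py 552 -287 230 189 1
```

```text
805 top z 124.60707493405943 n 342 ctr [ 438.6 -310.2  123.7  264.    88.5] size [16.3 16.3]
166 top z 122.53694702506145 n 116 ctr [ 495.4 -299.3  121.5  267.   166. ] size [10.  10.1]
427 top z 142.34788292662304 n 179 ctr [ 551.4 -289.8  141.2  267.5  242. ] size [11.4 11.5]
punch 0.96 [ 543.3 -289.4  130.4] [270. 228.]
chaser 0.55 [ 497.  -302.9  116.6] [262. 166.]
pose [ 536.  -284.7  231.2] yaw -170.9 clock 12.025 gap 61.3
0 [-15.4, -4.8, 1.2] [0.0, -0.0, 0.1]
```

View pics/w6.png

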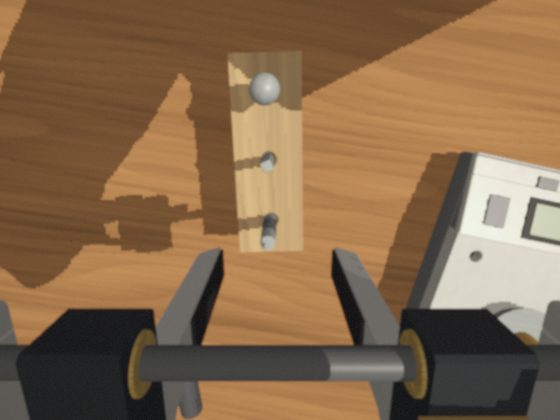

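The punch is at pixel (268,242): round, 11.5 mm across, top at z=142.3. The chaser at (267,166) tops at 122.5 and the domer at (264,88) at 124.6. All three heights match the text, so I'm going down on the punch.

Call:
send_rows:
  plan:
    - {"travel": [-7,-4,20],"delta_rot": [0,0,0],"fingers": -0.4}
    - {"travel": [-7.5,-3.5,30],"delta_rot": [0,0,0],"fingers": -0.4}
    - {"travel": [0,0,30],"delta_rot": [0,0,0],"fingers": -0.4}
    - {"travel": [0,0,25],"delta_rot": [0,0,0],"fingers": -0.4}
    - {"travel": [0,0,14],"delta_rot": [0,0,0],"fingers": -0.4}
    - {"travel": [0,0,0],"delta_rot": [0,0,0],"fingers": -0.4}
    - {"travel": [0,0,0],"delta_rot": [0,0,0],"fingers": -0.4}

```text
clock: 12.9
eef_pos: [551.6, -290.8, 113.2]
eef_rot: [-3.141, 0.001, -2.984]
wrist_force: [-0.2, 0.1, 0.2]
finger_gap: 65.5
```

Call:
send_rows:
  plan:
    - {"travel": [0,0,0],"delta_rot": [0,0,0],"fingers": 1}
    - {"travel": [0,0,0],"delta_rot": [0,0,0],"fingers": 1}
    - {"travel": [0,0,0],"delta_rot": [0,0,0],"fingers": 1}
    - {"travel": [0,0,0],"delta_rot": [0,0,0],"fingers": 1}
    - {"travel": [0,0,0],"delta_rot": [0,0,0],"fingers": 1}
    - {"travel": [0,0,0],"delta_rot": [0,0,0],"fingers": 1}
    - {"travel": [0,0,0],"delta_rot": [0,0,0],"fingers": 1}
  grip_force: 35

```text
clock: 13.78
eef_pos: [551.2, -290.2, 112.3]
eef_rot: [3.141, -0.0, -2.984]
wrist_force: [0.2, 4.5, 2.0]
finger_gap: 11.4
```

Call:
send_rows:
  plan:
    - {"travel": [0,0,-15],"delta_rot": [0,0,0],"fingers": 1}
    - {"travel": [0,0,-25],"delta_rot": [0,0,0],"fingers": 1}
    - {"travel": [0,0,-30],"delta_rot": [0,0,0],"fingers": 1}
    - {"travel": [0,0,-30],"delta_rot": [0,0,0],"fingers": 1}
    - {"travel": [0,0,0],"delta_rot": [0,0,0],"fingers": 1}

```text
clock: 14.4
eef_pos: [551.8, -291.4, 215.6]
eef_rot: [-3.138, 0.004, -2.984]
wrist_force: [0.5, 0.5, -0.7]
finger_gap: 11.7
```

```bash
python3 plan.py 563 -68.5 185 189 7
```

```text
pose [ 551.8 -291.4  215.6] yaw -171.0 clock 14.4 gap 11.7
0 [-6.6, 31.2, 4.3] [-0.0, 0.0, 0.0]
1 [-6.6, 31.2, 4.3] [-0.0, 0.0, 0.0]
2 [-6.6, 31.2, 4.3] [-0.0, 0.0, 0.0]
3 [-6.6, 31.2, 4.3] [-0.0, 0.0, 0.0]
4 [-6.6, 31.2, 4.3] [-0.0, 0.0, 0.0]
5 [-6.6, 31.2, 4.3] [-0.0, 0.0, 0.0]
6 [-6.6, 31.2, 4.4] [-0.0, 0.0, 0.0]
```

Call:
send_rows:
  plan:
    - {"travel": [-6,31,4],"delta_rot": [0,0,0],"fingers": 1}
    - {"travel": [-7,31,4],"delta_rot": [0,0,0],"fingers": 1}
    - {"travel": [-7,31,4],"delta_rot": [0,0,0],"fingers": 1}
    - {"travel": [-6,31,4],"delta_rot": [0,0,0],"fingers": 1}
    - {"travel": [-7,31,5],"delta_rot": [0,0,0],"fingers": 1}
    - {"travel": [-7,32,5],"delta_rot": [0,0,0],"fingers": 1}
    - {"travel": [-6,31,4],"delta_rot": [0,0,0],"fingers": 1}
    - {"travel": [0,0,0],"delta_rot": [0,0,0],"fingers": 1}
    - {"travel": [0,0,0],"delta_rot": [0,0,0],"fingers": 1}

```text
clock: 15.52
eef_pos: [562.2, -68.7, 182.1]
eef_rot: [-3.141, -0.0, -2.984]
wrist_force: [0.7, -0.5, -1.4]
finger_gap: 11.5
```

```bash
cat > fit.py <<'E'
from h import *
import sys
np.set_printoptions(precision=1,suppress=True)
s=manip.read_state();print('pose',s['eef_pos'],s['eef_rot'],s['wrist_force'],s['finger_gap'])
c=shot('wrist')
for t in ['cal_hole','punch']:
    for d in tip_of(t,'wrist')[:2]: p=W(c,d['at']);print(t,round(d['confidence'],2),p,np.round(pix(c,p)))
u,v=map(int,pix(c,[563,-68.5,60]));print('crop centre',u,v)
print('TCP axis px at z-100',pix(c,np.array(s['eef_pos'])-[0,0,100.]))
x=cv2.resize(c['color'][max(v-60,0):v+80,u-70:u+70],(560,560),interpolation=cv2.INTER_CUBIC)
cv2.imwrite('pics/'+sys.argv[1],x[...,::-1]);np.save('last.npy',c['color'])
t=shot('top')
for n in ['cal_hole','punch']:
    for d in tip_of(n,'top')[:2]: p=W(t,d['at']);print('top',n,round(d['confidence'],2),p,np.round(pix(t,p)))
E
python3 fit.py w7.png
```

```text
pose [562.2 -68.7 182.1] [-3.1 -0.  -3. ] [ 0.7 -0.5 -1.4] 11.467140081605248
cal_hole 0.56 [562.9 -69.2  54.7] [276. 212.]
crop centre 277 213
TCP axis px at z-100 (np.float64(277.06811626099085), np.float64(220.68410764196338))
top punch 0.43 [591.6   1.    3.7] [294. 175.]
```

View pics/w7.png

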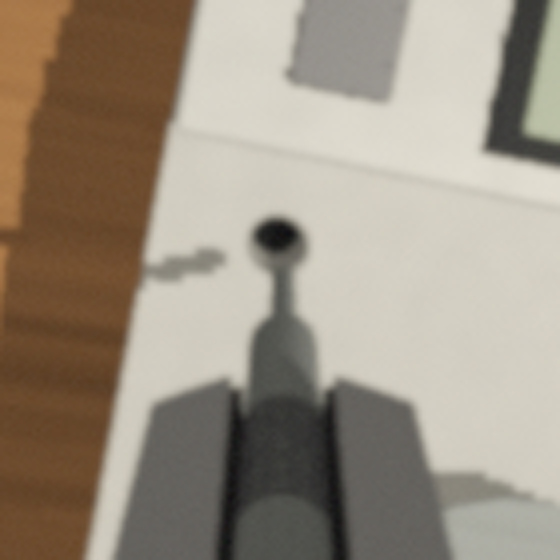

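In the crop the hole centre is at pixel (277,214) and the pin tip is over its near edge at (278,220), agreeing with the TCP axis (277,221). Next I lower to just above the deck and check again.

Call:
send_rows:
  plan:
    - {"travel": [-0.7,0.2,10],"delta_rot": [0,0,0],"fingers": 1}
    - {"travel": [0,0,8],"delta_rot": [0,0,0],"fingers": 1}
    - {"travel": [0,0,0],"delta_rot": [0,0,0],"fingers": 1}
    - {"travel": [0,0,0],"delta_rot": [0,0,0],"fingers": 1}

```text
clock: 16.32
eef_pos: [563.1, -67.8, 164.4]
eef_rot: [-3.142, 0.0, -2.984]
wrist_force: [0.4, 0.2, -0.3]
finger_gap: 11.3
```

```bash
sed -i '/^t=shot/,$d' fit.py; python3 fit.py w8.png; python3 - <<'E'
from h import *
c=shot('wrist')
for u,v in [(276.8,213.5),(276.8,214.5)]: print(onplane(c,u,v,60))
print(pix(c,[563,-68.5,60]),pix(c,[564,-68.5,60]),pix(c,[563,-67.5,60]))
E
```

```text
pose [563.1 -67.8 164.4] [-3.1  0.  -3. ] [ 0.4  0.2 -0.3] 11.265827464297272
cal_hole 0.93 [565.2 -67.3  56.4] [277. 220.]
cal_hole 0.61 [563.3 -70.1  46.7] [274. 214.]
punch 0.92 [561.6 -68.   64.6] [277. 219.]
crop centre 276 218
TCP axis px at z-100 (np.float64(277.0423816425642), np.float64(220.61317574710603))
[558.67220576 -68.737357    60.        ]
[559.50064001 -68.60609707  60.        ]
(np.float64(276.2523459213434), np.float64(218.62223674049847)) (np.float64(276.05954485211913), np.float64(219.78933987815319)) (np.float64(277.47372082267805), np.float64(218.80792560194806))
```

View pics/w8.png

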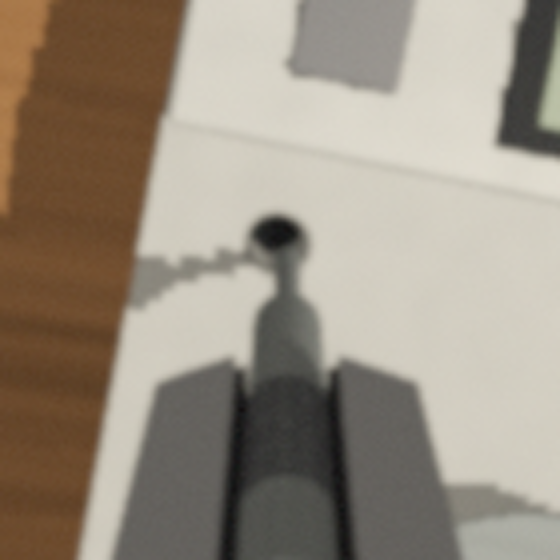

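Hole centre is at about (276,218.2), which is (562.7,-68.8), and the pin tip is about 1 mm off it towards +x/+y. I'll shift by that and enter.

Call:
send_rows:
  plan:
    - {"travel": [1,-0.9,0],"delta_rot": [0,0,0],"fingers": 1}
    - {"travel": [0,0,4],"delta_rot": [0,0,0],"fingers": 1}
    - {"travel": [0,0,4],"delta_rot": [0,0,0],"fingers": 1}
    - {"travel": [0,0,0],"delta_rot": [0,0,0],"fingers": 1}
    - {"travel": [0,0,0],"delta_rot": [0,0,0],"fingers": 1}

```text
clock: 17.15
eef_pos: [562.2, -68.8, 156.4]
eef_rot: [-3.142, 0.0, -2.984]
wrist_force: [0.5, -0.5, -0.9]
finger_gap: 11.3
```

The tip is about 4 mm below the deck with no contact force, so it's inside the hole. I keep going to the button.

Call:
send_rows:
  plan:
    - {"travel": [0,0,4],"delta_rot": [0,0,0],"fingers": 1}
    - {"travel": [0,0,4],"delta_rot": [0,0,0],"fingers": 1}
    - {"travel": [0,0,0],"delta_rot": [0,0,0],"fingers": 1}
    - {"travel": [0,0,0],"delta_rot": [0,0,0],"fingers": 1}

```text
clock: 17.65
eef_pos: [562.2, -68.8, 148.4]
eef_rot: [3.142, -0.0, -2.984]
wrist_force: [-0.3, 0.2, -0.0]
finger_gap: 11.4
```

Call:
send_rows:
  plan:
    - {"travel": [0,0,1.5],"delta_rot": [0,0,0],"fingers": 1}
    - {"travel": [0,0,1.5],"delta_rot": [0,0,0],"fingers": 1}
    - {"travel": [0,0,0],"delta_rot": [0,0,0],"fingers": 1}
    - {"travel": [0,0,0],"delta_rot": [0,0,0],"fingers": 1}

```text
clock: 18.15
eef_pos: [562.3, -68.8, 145.5]
eef_rot: [-3.142, 0.0, -2.984]
wrist_force: [0.6, 1.1, 3.0]
finger_gap: 11.4
```

Call:
send_rows:
  plan:
    - {"travel": [0,0,1],"delta_rot": [0,0,0],"fingers": 1}
    - {"travel": [0,0,0.7],"delta_rot": [0,0,0],"fingers": 1}
    - {"travel": [0,0,0],"delta_rot": [0,0,0],"fingers": 1}
    - {"travel": [0,0,0],"delta_rot": [0,0,0],"fingers": 1}

```text
clock: 18.65
eef_pos: [562.2, -68.9, 143.7]
eef_rot: [-3.142, 0.0, -2.984]
wrist_force: [0.2, -0.2, 3.9]
finger_gap: 11.5
```

Call:
send_rows:
  plan:
    - {"travel": [0,0,0.8],"delta_rot": [0,0,0],"fingers": 1}
    - {"travel": [0,0,0],"delta_rot": [0,0,0],"fingers": 1}
    - {"travel": [0,0,0],"delta_rot": [0,0,0],"fingers": 1}
    - {"travel": [0,0,0],"delta_rot": [0,0,0],"fingers": 1}

```text
clock: 19.15
eef_pos: [562.3, -68.9, 143.1]
eef_rot: [-3.141, 0.0, -2.984]
wrist_force: [-0.6, 1.0, 6.4]
finger_gap: 11.7
```

Call:
send_rows:
  plan:
    - {"travel": [0,0,0.6],"delta_rot": [0,0,0],"fingers": 1}
    - {"travel": [0,0,0],"delta_rot": [0,0,0],"fingers": 1}
    - {"travel": [0,0,0],"delta_rot": [0,0,0],"fingers": 1}
    - {"travel": [0,0,0],"delta_rot": [0,0,0],"fingers": 1}

```text
clock: 19.65
eef_pos: [562.4, -68.9, 142.9]
eef_rot: [-3.141, 0.001, -2.984]
wrist_force: [-1.3, 0.4, 9.9]
finger_gap: 11.4
```

```bash
python3 - <<'E'
from h import *
np.set_printoptions(precision=1,suppress=True)
c=shot('scene')
for n in ['w200','pan_top']:
    for d in tip_of(n,'scene')[:5]: print(n,round(d['confidence'],2),W(c,d['at']))
for n in ['w200','punch']:
    for d in search_frame(n,'scene')[:6]: print(n,round(d['confidence'],2),W(c,d['at']))
s=manip.read_state();print(s['eef_pos'],s['wrist_force'],s['finger_gap'],s['clock'])
x=cv2.resize(c['color'][130:330,130:350],None,fx=2.7,fy=2.7,interpolation=cv2.INTER_CUBIC);cv2.imwrite('pics/end.png',x[...,::-1])
E
```

```text
w200 0.81 [651.4   1.4  78. ]
w200 0.81 [349.5 271.6  -1.5]
w200 0.81 [369.  164.2   1.2]
w200 0.78 [579.  320.1   7.2]
w200 0.77 [457.5 195.8   3.2]
pan_top 0.87 [646.1  -3.3  76.1]
w200 0.96 [656.6   6.  104.4]
w200 0.86 [380.2 165.8  27.9]
w200 0.77 [587.8 318.   30.9]
w200 0.71 [468.6 197.4  29.7]
w200 0.63 [512.9 305.1  25.8]
w200 0.51 [356.7 269.9  26.2]
punch 0.72 [570.2 -67.7 116. ]
[562.4 -68.9 142.9] [-2.6  0.4 10. ] 11.409311694412121 19.9
```

View pics/end.png

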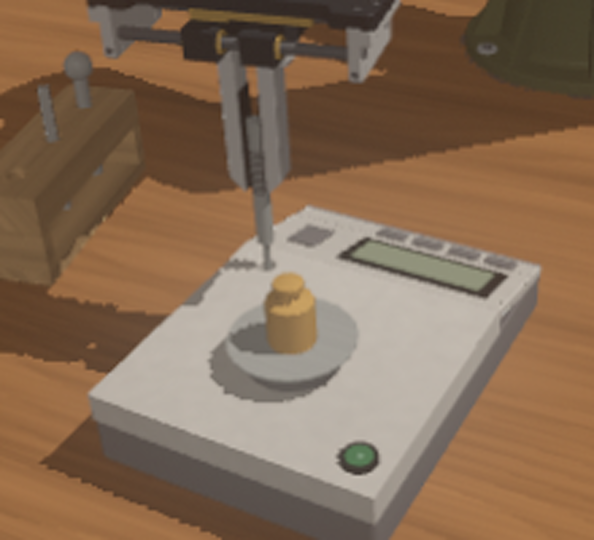

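Everything agrees: the pin is in the hole, the button is at its stop (force up to about 10 N after roughly 5 mm of travel) and the weight stands free on the pan. Handing in.

```bash
python3 -c "
from cell import manip
print(manip.sign_off())"
```

```text
the job is handed in; nothing more can be done
None
```

I set the 200 g weight on the pan, let go of it, and handed the job in at about 20 s with the punch still gripped and holding the calibration button down. The sign-off reports no verdict, so these are my last checks:

- **Weight:** the wrist camera put it about 1 mm from the pan centre after release, standing upright. The last scene picture showed it free and upright. The network's position for it there was about 7 mm off the wrist measurement, still within the 15 mm limit.
- **Button:** the force rose steadily over about 5 mm of travel, then jumped to about 10 N, so I take the button to be at its stop. I inferred this from force and height, because nothing reads the button directly.
- **Punch:** still gripped, with 11.4 mm between the fingers on its 12 mm body. It entered the hole without touching the edge.
- **Other things:** I touched none of the other weights, punches or look-alikes.

One of my moves over the weight board went the wrong way sideways. I caught it at the next look and corrected it before gripping.

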